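Cap a swab in its tube and present the tube

ROBOT

A 6-joint arm with a two-finger parallel gripper is mounted at the origin on the work surface; the furniture and walls round the work are solid. World frame = base frame: x ahead of the robot, y to its left, z up, the work surface at z = 0. Lengths are in m, angles in rad, forces in N, time in s.
With the tool pointing down it reaches from about 0.325 to 0.775 m from the base axis. Payload 9.3 kg.
Tool frame: the origin (TCP) lies midway between the tips of the shut fingers; the grasp point (between the pads) lies 19 mm behind it (pinch_z is the z of the grasp point in the tool frame, in m); z points along the fingers, y is the line along which they close (so a half turn about z gives the same grasp; the last joint's range is limited). The gripper opens to 85 mm and grips with 20 to 120 N. Pads are 22 mm wide; open, the fingers measure 114 mm over their backs; the gripper's body (76 mm by 85 mm) begins 54 mm behind the grasp point. The pads swing forward as they close: fully open they stand 13 mm farther back than shut.
Start: joints at [1.043, 0.259, 0.021, 1.334, 0, 1.418], TCP at [0.201, 0.512, 0.231] pointing down, gripper open.
Joint ranges: [-3.04, 3.04], [-0.91, 1.82], [-1.04, 1.36], [-1.92, 1.95], [-1.52, 1.45], [-3.14, 3.14]. Speed limits (rad/s): [2.22, 2.22, 2.79, 3.14, 3.14, 3.14].

INTERFACE

Orientations are given as a 3x3 rotation matrix whose columns are the frame's x, y, z axes.
In Python, from cell import * gives the robot as it stands. The module is installed in compiled form; this text tells all that it offers.
- The arm moves only by the shell command python3 -m inch 'ROWS' [FORCE]. ROWS is JSON, a list of rows, each a list of 7 numbers: the shift along the world's x, y, z in mm, then the turn, a rotation vector about the world's x, y, z in rad, then the finger opening in mm, from 0 to 85.4. In form: [[tx, ty, tz, ax, ay, az, gripper], ...]. A call has 1 to 5 rows; each row is the pose to reach, as a shift and turn from the pose commanded when the call began; what a row does not reach only later rows make up. A row lasts 1/10 s, in which the tool goes at most 50 mm and 8.59 degrees, less where a joint would pass 70% of its speed; a pose out of reach is approached as far as the arm can. A call with a gripper value outside its range is refused whole. The fingers move at their own pace and stop on an object; FORCE is the grip in N (left out, the last holds). Time passes only in rows, so rows that repeat a pose let the fingers close. It gives the time, the measured TCP pose, the force, the opening and the grip force at its end, in the units of the state.
- read_state(): the state, without advancing time (a new reading comes with each control period).
- get_image(name): name is "side" or "top" or "wrist"; returns a dict with "frame" (384x512x3 uint8, red, green, blue), "vertical_fov" (degrees; the focal length in pixels is half the picture's height over the tangent of half this angle, whatever the lens; pixels are square), "cx", "cy" (the principal point, pixels), "rvec" (rotation vector, rad) and "tvec" (3), from world to camera coordinates, as OpenCV has them. Camera axes: x right, y down, z forward; pixel columns grow to the right and rows downward; lengths in m; the calibration is good to about 2 mm. The wrist camera is an equidistant fisheye: a pixel r from the principal point sees the ray r / f radians off the axis. A picture is of the moment at which its call begins. There is no depth.
- close_job(): hands the job in; it is judged then, once.
The state is a dict: "clock": time; "joint_pos": joint angles; "dq": joint speeds; "effort": joint torques, N m; "tool_pos": TCP position; "eef_rot": TCP orientation; "wrist_force": force on the tool from outside, world axes, zero at the start; "wrist_torque": the same for the moment, N m; "finger_gap": finger opening in m; "gripper_force": force on a finger pad.
Only numpy, scipy, OpenCV 4.12 (cv2) and the standard library are available. Lean on these libraries where they do the work, as an engineer would, in place of code of your own. Each camera call takes 0.05 s, during which the arm holds its last target. There are 200 camera calls.

TASK

Take the blue-capped swab out of its white stand and push it down into the one open tube in the grey block, until the cap rests on the tube's rim. Then grip that tube by its body, draw it out of the block, lift it so that its foot is at least 15 cm above the table and lean it over to about 45 degrees with the blue cap still home and at the upper end, so that the checker can read its label. Finish while still holding it there, steady in the gripper, and leave the yellow-capped tubes in the block and the vial and ointment jar on the table as they were.

Things in the scene. Friction and masses are not known exactly. Their poses are not given: they have to be found in the camera images.
- tube: the open clear plastic tube with a paper label band, loose: 18 mm outside diameter, 85 mm tall, bore 12 mm wide and 79 mm deep, 40 g. Origin: centre of its foot; z runs along the tube to the mouth. It stands in one of the three holes of the block (which one varies), 30 mm deep in it, 55 mm showing
- tube_mouth (a point): centre of the open tube's mouth, 85 mm up the tube's axis from its foot
- swab: loose swab, 20 g: round blue cap (18 mm wide, 24 mm tall), under it a tapered plug (9.4 mm wide, 8 mm long) and a 5 mm white shaft with a rounded 6.4 mm bud. Origin: centre of the cap's underside; z up through the cap; bud's end 64 mm below the origin. Stands upright in the stand, only the cap showing. Fits the tube loosely: when home the cap rests on the rim by its own weight
- rack: the fixed grey block, 46 mm (its x) by 200 mm (its y) by 40 mm tall, origin at the centre of its underside; three round blind holes, 20 mm wide and 30 mm deep, on its y axis at y = -65, 0 and +65 mm. Its place and yaw vary; z is up
- stand: the fixed white swab stand, a block 56 x 56 mm and 72 mm tall on an 80 x 80 x 6 mm foot, with one central upright hole 14 mm wide; origin at the centre of its underside. Its place and yaw vary
- capped_a: a yellow-capped tube, loose, in another hole of the block; same tube, with a yellow cap fixed on it (109 mm tall in all, its top 119 mm above the table). Origin: centre of its foot
- capped_b: the second yellow-capped tube, same as the other, in the remaining hole
- amber_vial: a brown tablet vial with a white cap, loose, 43 mm wide, 78 mm tall, standing on the table left of the swab stand; origin at the centre of its underside
- ointment_jar: a low white ointment jar, loose, 55 mm wide, 40 mm tall, standing on the table to the right of the block; origin at the centre of its underside
- big_jar: a fixed large jar, 162 mm wide, 246 mm tall, at the far right of the table; origin at the centre of its underside

How it is judged:
By the outcome, as a careful person would: the job done as asked, in the order asked, and still so for the second after the job is handed in, while the arm keeps its last pose, push and grip.
It also fails if it takes over 58 s, if anything falls off the work surface, if the arm or the gripper's body presses on something with over 40 N, if the wrist force passes 120 N, or if a joint passes its speed limit or range.

## Working session

There is one attempt and no reset: what is moved stays moved. The work goes in short steps, Python scripts to look and compute and a shell command to move; the robot and the scene stay as the last step left them, time stands still between calls to the robot, and variables do not carry over. Pictures are saved under pics/ and viewed, at most 10 in all, crops included, and the job is handed in when it is done.

```bash
mkdir -p pics; cat > h.py <<'E'
import numpy as np, cv2
from cell import *
def cam(n):
    d=get_image(n); d["R"]=cv2.Rodrigues(np.array(d["rvec"],float))[0]; d["t"]=np.array(d["tvec"],float).ravel()
    d["f"]=192/np.tan(np.radians(d["vertical_fov"])/2); d["n"]=n; return d
def ray(d,u,v):
    x,y=(u-d["cx"])/d["f"],(v-d["cy"])/d["f"]
    if d["n"]=="wrist":
        r=np.hypot(x,y); s=np.sinc(r/np.pi); c=np.array([x*s,y*s,np.cos(r)])
    else: c=np.array([x,y,1.])
    return -d["R"].T@d["t"], d["R"].T@(c/np.linalg.norm(c))
def onz(d,u,v,z):
    o,r=ray(d,u,v); return o+r*(z-o[2])/r[2]
def two(d1,p1,d2,p2):
    o1,r1=ray(d1,*p1);o2,r2=ray(d2,*p2)
    s=np.linalg.lstsq(np.c_[r1,-r2],o2-o1,rcond=None)[0]
    a,b=o1+r1*s[0],o2+r2*s[1]; return (a+b)/2,np.linalg.norm(a-b)
def proj(d,P):
    c=d["R"]@np.array(P)+d["t"]
    if d["n"]=="wrist":
        th=np.arctan2(np.hypot(c[0],c[1]),c[2]); k=th/np.hypot(c[0],c[1])
    else: k=1/c[2]
    return d["cx"]+d["f"]*c[0]*k, d["cy"]+d["f"]*c[1]*k
def blobs(im,lo,hi,amin=30):
    m=cv2.inRange(cv2.cvtColor(im,cv2.COLOR_RGB2HSV),lo,hi)
    n,l,s,c=cv2.connectedComponentsWithStats(m)
    return [(c[i].round(1).tolist(),s[i].tolist()) for i in range(1,n) if s[i][4]>amin]
E
python3 - <<'E'
from h import *
np.set_printoptions(precision=4,suppress=True)
print({k:np.round(v,4) for k,v in read_state().items()})
ims=[]
for n in("top","side","wrist"):
    d=cam(n); ims.append(d["frame"]); print(n,d["f"],d["cx"],d["cy"],-d["R"].T@d["t"],d["R"][2])
    print(" blue",blobs(d["frame"],(100,120,50),(130,255,255)));print(" yel",blobs(d["frame"],(20,120,100),(35,255,255)))
    cv2.imwrite(f"pics/{n}0.png",d["frame"][:,:,::-1])
E
```

```text
{'clock': np.float64(0.0), 'joint_pos': array([1.0434, 0.2592, 0.0208, 1.3337, 0.    , 1.4182]), 'dq': array([-0.0013, -0.0005, -0.0012, -0.0008, -0.0003,  0.0009]), 'effort': array([ -0.0017, -55.5642,  34.453 ,   0.0136,  -0.0003,  -0.    ]), 'tool_pos': array([0.2012, 0.5116, 0.2307]), 'eef_rot': array([[-0.9306,  0.3661, -0.0007],
       [ 0.3661,  0.9306, -0.0011],
       [ 0.0002, -0.0013, -1.    ]]), 'wrist_force': array([-0.2531,  0.2214,  0.2336]), 'wrist_torque': array([ 0.0285, -0.0396,  0.0186]), 'gripper_force': np.float64(0.0), 'finger_gap': np.float64(0.0854)}
top 436.4571538178991 254.07817900937528 193.21066808683688 [0.2714 0.0057 1.2978] [ 0.1755 -0.0212 -0.9843]
 blue [([202.2, 232.2], [196, 228, 14, 9, 40])]
 yel []
side 364.27535397759027 255.68612671479679 192.19046782764255 [ 0.972  -0.643   0.9797] [-0.4238  0.5117 -0.7474]
 blue []
 yel [([83.4, 190.0], [0, 0, 206, 384, 38088]), ([269.7, 182.0], [267, 178, 7, 9, 51]), ([185.8, 212.1], [172, 201, 29, 24, 332]), ([241.7, 204.1], [239, 200, 7, 10, 54])]
wrist 297.3186396354542 256.84807320863973 193.0397918124798 [0.1326 0.5384 0.3733] [ 0.2742 -0.1088 -0.9555]
 blue []
 yel [([5.0, 318.4], [0, 310, 11, 19, 64])]
```

View pics/top0.png

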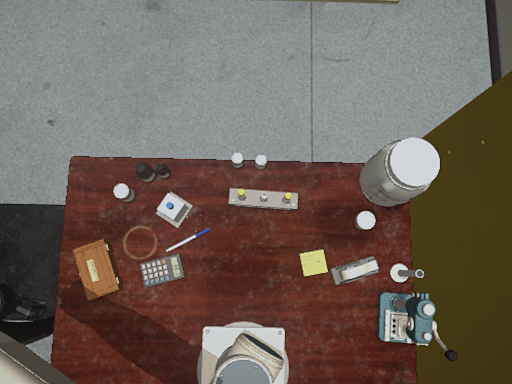

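View pics/side0.png

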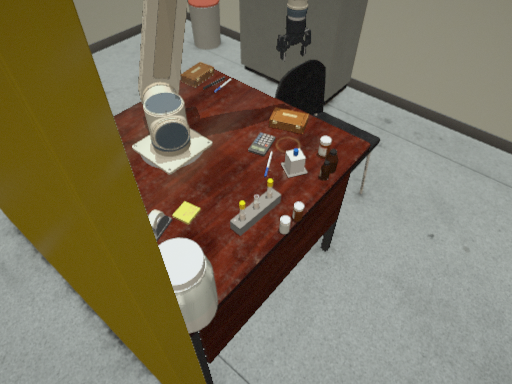

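The top view shows the stand with the blue cap at about (170,206). The rack's yellow caps are at (241,194) and (288,197), with the open tube in the middle hole at (264,197). The side view shows the blue cap at about (295,153) and the yellow caps at (242,205) and (270,183).

```bash
python3 - <<'E'
from h import *
np.set_printoptions(precision=4,suppress=True)
t,s=cam("top"),cam("side")
def near(d,lo,hi,c,r=14):
    m=cv2.inRange(cv2.cvtColor(d["frame"],cv2.COLOR_RGB2HSV),lo,hi); k=np.zeros_like(m); cv2.circle(k,c,r,255,-1)
    v,u=np.nonzero(m&k); return (u.mean(),v.mean()),len(u)
B=((100,110,40),(130,255,255));Y=((20,110,80),(35,255,255))
for nm,c,a,b in(("blue",B,(170,206),(295,153)),("ya",Y,(241,194),(270,183)),("yb",Y,(288,197),(242,205))):
    p,n=near(t,*c,a);q,m=near(s,*c,b); print(nm,p,n,q,m,two(t,p,s,q))
print(onz(t,264,197,.095),two(t,(264,197),s,(257,199)))
for p in[(122,190),(366,220)]: print(onz(t,*p,.06))
big=lambda im,x,y,w,h,k:cv2.resize(im[y:y+h,x:x+w,::-1],None,fx=k,fy=k,interpolation=cv2.INTER_CUBIC)
cv2.imwrite("pics/crop1.png",np.hstack([big(t["frame"],150,180,160,60,2.5)[:150],]))
E
```

```text
blue (np.float64(169.51724137931035), np.float64(205.10344827586206)) 29 (np.float64(295.5), np.float64(151.5)) 28 (array([0.4482, 0.2151, 0.0862]), np.float64(0.0004872403808582773))
ya (np.float64(240.77142857142857), np.float64(191.74285714285713)) 35 (np.float64(269.74), np.float64(181.94)) 50 (array([0.4858, 0.0166, 0.1109]), np.float64(0.0012918282371727652))
yb (np.float64(287.61764705882354), np.float64(195.23529411764707)) 34 (np.float64(241.74074074074073), np.float64(204.3148148148148)) 54 (array([ 0.4789, -0.1134,  0.11  ]), np.float64(0.0018460126707465128))
[ 0.4757 -0.0481  0.095 ] (array([ 0.4807, -0.047 ,  0.077 ]), np.float64(0.005439707000792055))
[0.4929 0.3575 0.06  ]
[ 0.4213 -0.3434  0.06  ]
```

The two rays meet within 2 mm. The cap spacing is 130 mm and the heights match the known sizes. Rack yaw is about -3°, the tube is near (0.482, -0.048) and the swab near (0.448, 0.215). I'll move above the swab with the fingers closing along the rack's x axis.

```bash
python3 -m inch '[[25,-30,-4,0,0,-0.125,85],[50,-60,-8,0,0,-0.25,85],[75,-90,-12,0,0,-0.375,85],[100,-120,-16,0,0,-0.5,85],[125,-150,-20,0,0,-0.625,85]]' 40; python3 -m inch '[[25,-30,-4,0,0,-0.125,60],[50,-60,-8,0,0,-0.25,60],[75,-90,-12,0,0,-0.375,60],[98,-117,-16,0,0,-0.5,60],[122,-147,-20,0,0,-0.625,60]]'; python3 -m inch '[[0,0,0,0,0,0,60],[0,0,0,0,0,0,60]]'
cat > m.py <<'E'
from h import *
np.set_printoptions(precision=4,suppress=True)
s=read_state();print(s["clock"],s["tool_pos"],s["eef_rot"],s["finger_gap"])
w=cam("wrist");cv2.imwrite("pics/w1.png",w["frame"][:,:,::-1])
print(proj(w,(.448,.215,.096)),proj(w,(.482,-.048,.095)))
for p in blobs(w["frame"],(100,110,40),(130,255,255)): print(p,onz(w,*p[0],.09))
E
python3 m.py
```

```text
clock: 0.75
tool_pos: [0.327, 0.3605, 0.2111]
eef_rot: [[-0.536, 0.844, 0.0], [0.844, 0.536, 0.0], [-0.0, 0.0, -1.0]]
wrist_force: [0.3, 0.4, 0.1]
finger_gap: 0.085
gripper_force: 0.0
clock: 1.25
tool_pos: [0.4491, 0.2136, 0.1912]
eef_rot: [[0.059, 0.998, 0.0], [0.998, -0.059, 0.0], [0.0, 0.0, -1.0]]
wrist_force: [0.1, -0.1, 0.4]
finger_gap: 0.0598
gripper_force: 0.0
clock: 1.45
tool_pos: [0.4485, 0.2142, 0.191]
eef_rot: [[0.055, 0.998, -0.001], [0.998, -0.055, -0.0], [-0.0, -0.001, -1.0]]
wrist_force: [0.6, -0.7, -0.7]
finger_gap: 0.0601
gripper_force: 0.0
1.45 [0.4485 0.2142 0.191 ] [[ 0.055   0.9985 -0.0008]
 [ 0.9985 -0.055  -0.    ]
 [-0.0001 -0.0008 -1.    ]] 0.06009705422524464
(np.float64(254.462196714154), np.float64(193.38386790775354)) (np.float64(292.6419825828925), np.float64(385.98960329148827))
([257.5, 191.5], [248, 180, 20, 24, 373]) [0.4505 0.2147 0.09  ]
([208.2, 242.2], [196, 227, 25, 31, 255]) [0.4026 0.1685 0.09  ]
```

View pics/w1.png

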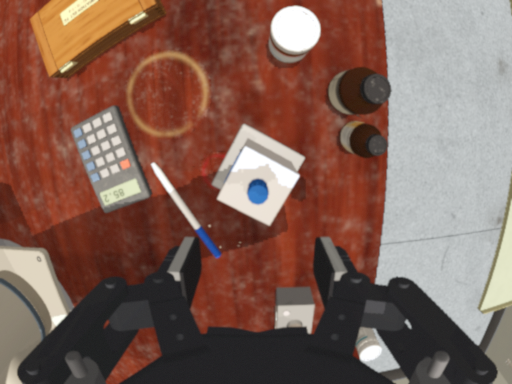

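The wrist view shows the blue cap centred at (257,191), which gives (0.4505, 0.2147) and agrees with the first estimate. I'll descend and grip the upper part of the cap.

```bash
python3 -m inch '[[1,1,-25,0,0,0,60],[1,1,-50,0,0,0,60],[1,1,-75,0,0,0,50],[1,1,-95,0,0,0,45],[1,1,-113,0,0,0,45]]'; python3 -m inch '[[0,0,0,0,0,0,45],[0,0,0,0,0,0,30],[0,0,0,0,0,0,10],[0,0,0,0,0,0,10],[0,0,0,0,0,0,10]]' 30;python3 -m inch '[[0,0,0,0,0,0,10],[0,0,0,0,0,0,10]]' 30
```

```text
clock: 2.0
tool_pos: [0.4482, 0.217, 0.0775]
eef_rot: [[0.051, 0.999, -0.0], [0.999, -0.051, 0.0], [0.0, -0.0, -1.0]]
wrist_force: [0.3, -0.1, -0.0]
finger_gap: 0.0447
gripper_force: 0.0
clock: 2.5
tool_pos: [0.4497, 0.2164, 0.0794]
eef_rot: [[0.053, 0.999, 0.002], [0.999, -0.053, 0.001], [0.001, 0.002, -1.0]]
wrist_force: [-2.0, 3.0, 7.7]
finger_gap: 0.0166
gripper_force: 29.5
clock: 2.7
tool_pos: [0.4497, 0.2164, 0.0794]
eef_rot: [[0.054, 0.999, 0.002], [0.999, -0.054, 0.002], [0.002, 0.001, -1.0]]
wrist_force: [-2.6, 4.0, 8.3]
finger_gap: 0.016
gripper_force: 29.5
```

```bash
python3 -m inch '[[0,0,15,0,0,0,10],[0,0,45,0,0,0,10],[0,0,80,0,0,0,10],[0,0,110,0,0,0,10],[0,0,135,0,0,0,10]]';python3 -m inch '[[0,0,0,0,0,0,10],[0,0,0,0,0,0,10]]'
cat > m2.py <<'E'
from h import *
import sys
np.set_printoptions(precision=4,suppress=True)
s=read_state();print(s["clock"],s["tool_pos"],s["finger_gap"],s["gripper_force"])
ws=[cam(n) for n in("side","top","wrist")]
for w in ws:
    print(w["n"],"tcp px",np.round(proj(w,s["tool_pos"]),1),"tube px",np.round(proj(w,(.482,-.048,.095)),1))
    for p in blobs(w["frame"],(100,110,40),(130,255,255),10): print(p)
P=ws[0]; u,v=map(int,proj(P,s["tool_pos"])); u=min(max(u,50),462);v=min(max(v,50),334)
a=cv2.resize(P["frame"][v-50:v+50,u-50:u+50,::-1],(390,390),interpolation=cv2.INTER_CUBIC)
b=ws[2]["frame"][:,128:,::-1]; b=cv2.resize(b,(390,390))
cv2.imwrite("pics/%s.png"%sys.argv[1],np.hstack([a,b]))
E
python3 m2.py g1
```

```text
clock: 3.2
tool_pos: [0.4496, 0.2158, 0.2156]
eef_rot: [[0.054, 0.999, 0.002], [0.999, -0.054, 0.0], [0.0, 0.002, -1.0]]
wrist_force: [0.7, -0.1, -0.6]
finger_gap: 0.0167
gripper_force: 29.4
clock: 3.4
tool_pos: [0.4495, 0.2158, 0.2136]
eef_rot: [[0.054, 0.999, 0.001], [0.999, -0.054, 0.0], [0.0, 0.001, -1.0]]
wrist_force: [-0.1, 0.0, -1.9]
finger_gap: 0.0169
gripper_force: 29.4
3.4 [0.4495 0.2158 0.2136] 0.016946658227100456 29.362515807151794
side tcp px [299.3 123.4] tube px [256.3 195.8]
([298.1, 122.2], [296, 118, 5, 10, 29])
([265.6, 172.2], [264, 168, 4, 9, 21])
top tcp px [160.9 197.1] tube px [264.  194.8]
([202.0, 232.2], [196, 229, 14, 8, 37])
wrist tcp px [255.3 247.8] tube px [290.8 374.4]
([208.7, 233.4], [199, 222, 20, 24, 186])
([256.7, 257.2], [239, 233, 36, 49, 1474])
```

View pics/g1.png

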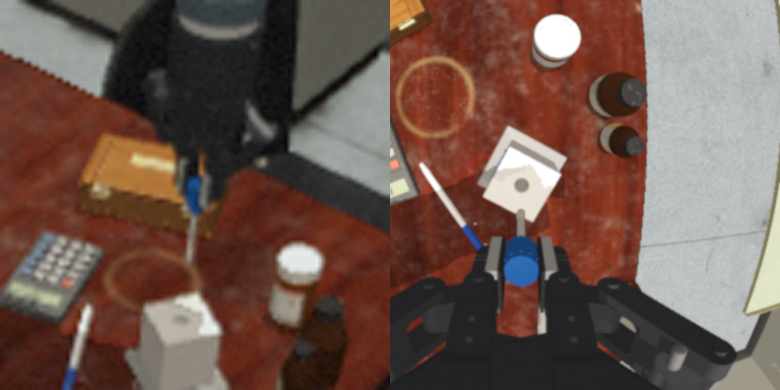

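The swab is held and hanging close to upright, clear of the stand. Now I'll carry it over to above the tube.

```bash
python3 -m inch '[[5,-40,0,0,0,0,10],[11,-85,0,0,0,0,10],[16,-130,0,0,0,0,10],[21,-175,0,0,0,0,10],[26,-215,0,0,0,0,10]]';python3 -m inch '[[4,-30,0,0,0,0,10],[7,-49,0,0,0,0,10],[7,-49,0,0,0,0,10],[7,-49,0,0,0,0,10],[7,-49,0,0,0,0,10]]'
cat > m3.py <<'E'
from h import *
np.set_printoptions(precision=4,suppress=True)
s=read_state();print(s["clock"],s["tool_pos"])
ws=[cam(n) for n in("side","wrist")]
out=[]
for w,h in zip(ws,(35,85)):
    e=[proj(w,s["tool_pos"]+[0,0,z]) for z in(-.007,-.071)]
    m=proj(w,(.482,-.048,.095)); print(w["n"],"cap under,bud",np.round(e,1),"mouth",np.round(m,1))
    print(" yel",blobs(w["frame"],(20,110,80),(35,255,255),20))
    u,v=int((e[1][0]+m[0])/2),int((e[1][1]+m[1])/2); u=min(u,512-h);v=min(v,384-h);print(" crop",u-h,v-h,390/2/h)
    out.append(cv2.resize(w["frame"][v-h:v+h,u-h:u+h,::-1],(390,390),interpolation=cv2.INTER_CUBIC))
cv2.imwrite("pics/t1.png",np.hstack(out))
E
python3 m3.py
```

```text
clock: 4.05
tool_pos: [0.4749, -0.0011, 0.2124]
eef_rot: [[0.054, 0.999, -0.001], [0.999, -0.054, 0.0], [0.0, -0.001, -1.0]]
wrist_force: [0.9, 1.0, -1.2]
finger_gap: 0.0167
gripper_force: 29.4
clock: 4.55
tool_pos: [0.482, -0.0474, 0.2129]
eef_rot: [[0.053, 0.999, -0.001], [0.999, -0.053, 0.0], [0.0, -0.001, -1.0]]
wrist_force: [-0.1, 0.0, 0.7]
finger_gap: 0.0166
gripper_force: 29.4
4.55 [ 0.482  -0.0474  0.2129]
side cap under,bud [[256.8 171.4]
 [256.6 185.9]] mouth [256.3 195.8]
 yel [([82.0, 185.1], [0, 0, 206, 384, 39331]), ([269.7, 182.0], [267, 178, 7, 9, 51]), ([186.2, 212.0], [172, 201, 29, 24, 379]), ([241.7, 204.5], [239, 200, 7, 10, 53])]
 crop 221 155 5.571428571428571
wrist cap under,bud [[254.2 241.3]
 [254.9 203.8]] mouth [255.2 187.5]
 yel [([257.7, 118.7], [247, 108, 22, 22, 375]), ([133.1, 271.2], [110, 252, 50, 43, 1064]), ([26.5, 371.7], [0, 353, 64, 31, 1186])]
 crop 170 110 2.2941176470588234
```

View pics/t1.png

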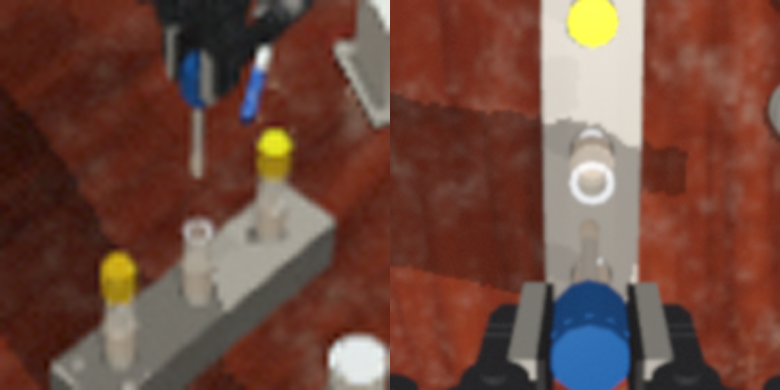

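The crop shows the mouth ring at wrist pixel (258,190) and the bud tip at about (256,208), and in the side view the bud sits directly above the mouth. The tube looks about 1 mm further along +x. I'll lower until the bud is just above the rim and check again.

```bash
python3 -m inch '[[1,0,-10,0,0,0,10],[1,0,-22,0,0,0,10],[1,0,-36,0,0,0,10],[1,0,-36,0,0,0,10],[1,0,-36,0,0,0,10]]'
sed -i 's/(35,85)/(20,40)/;s/t1.png/t2.png/' m3.py
python3 m3.py
```

```text
clock: 5.15
tool_pos: [0.483, -0.0479, 0.1768]
eef_rot: [[0.054, 0.999, -0.001], [0.999, -0.054, 0.0], [0.0, -0.001, -1.0]]
wrist_force: [0.1, -0.2, -0.3]
finger_gap: 0.0165
gripper_force: 29.4
5.15 [ 0.483  -0.0479  0.1768]
side cap under,bud [[256.8 180. ]
 [256.6 193.8]] mouth [256.3 195.8]
 yel [([82.0, 185.1], [0, 0, 206, 384, 39335]), ([269.7, 182.0], [267, 178, 7, 9, 51]), ([186.2, 212.0], [172, 201, 29, 24, 379]), ([241.7, 204.4], [239, 200, 7, 10, 54])]
 crop 236 174 9.75
wrist cap under,bud [[253.7 240.7]
 [254.5 203.3]] mouth [253.3 199. ]
 yel [([256.0, 120.3], [243, 107, 27, 27, 517]), ([121.6, 281.0], [99, 264, 50, 39, 948]), ([255.7, 286.8], [245, 279, 23, 16, 277]), ([19.0, 376.9], [0, 364, 59, 20, 579])]
 crop 213 161 4.875
```

View pics/t2.png

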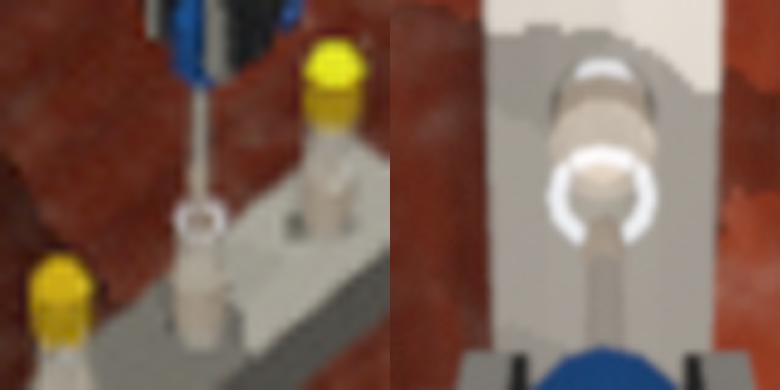

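In the crop the mouth ring is at (256.3,201.4) and the bud centre at about (256.9,209). After allowing for the viewing angle they are within about 1 mm of each other, and I'll nudge y by -0.8 mm. Next I insert part way and check the force.

```bash
python3 -m inch '[[0,-0.8,0,0,0,0,10],[0,-0.8,-8,0,0,0,10],[0,-0.8,-18,0,0,0,10],[0,-0.8,-30,0,0,0,10],[0,-0.8,-30,0,0,0,10]]'
python3 -m inch '[[0,0,-8,0,0,0,10],[0,0,-16,0,0,0,10],[0,0,-24,0,0,0,10],[0,0,-30,0,0,0,10],[0,0,-30,0,0,0,10]]'
```

```text
clock: 5.75
tool_pos: [0.4823, -0.0487, 0.1454]
eef_rot: [[0.054, 0.999, -0.003], [0.999, -0.054, 0.001], [0.001, -0.003, -1.0]]
wrist_force: [-0.6, 0.3, 1.0]
finger_gap: 0.0169
gripper_force: 29.4
clock: 6.25
tool_pos: [0.4829, -0.0489, 0.1164]
eef_rot: [[0.054, 0.999, -0.001], [0.999, -0.054, 0.0], [0.0, -0.001, -1.0]]
wrist_force: [0.2, 0.0, -0.1]
finger_gap: 0.017
gripper_force: 29.4
```

```bash
python3 -m inch '[[0,0,-3,0,0,0,10],[0,0,-6,0,0,0,10],[0,0,-9,0,0,0,10],[0,0,-11,0,0,0,10],[0,0,-11,0,0,0,10]]'
python3 -m inch '[[0,0,-2,0,0,0,10],[0,0,-3,0,0,0,10],[0,0,-4,0,0,0,10],[0,0,-4,0,0,0,10]]'
```

```text
clock: 6.75
tool_pos: [0.4832, -0.0489, 0.106]
eef_rot: [[0.054, 0.999, -0.0], [0.999, -0.054, 0.0], [0.0, -0.0, -1.0]]
wrist_force: [-0.0, 0.3, -0.1]
finger_gap: 0.0165
gripper_force: 29.4
clock: 7.15
tool_pos: [0.4836, -0.049, 0.1025]
eef_rot: [[0.054, 0.999, 0.001], [0.999, -0.054, -0.0], [-0.0, 0.001, -1.0]]
wrist_force: [-0.2, 0.2, 2.0]
finger_gap: 0.0164
gripper_force: 29.5
```

```bash
python3 -m inch '[[0,0,-1,0,0,0,10],[0,0,-2,0,0,0,10],[0,0,-2,0,0,0,10]]'; python3 -m inch '[[0,0,0,0,0,0,24],[0,0,0,0,0,0,34],[0,0,0,0,0,0,34],[0,0,0,0,0,0,34]]'; sed -i 's/(20,40)/(25,60)/;s/t2.png/t3.png/' m3.py
python3 m3.py
```

```text
clock: 7.45
tool_pos: [0.4849, -0.0494, 0.1022]
eef_rot: [[0.054, 0.999, 0.004], [0.999, -0.054, -0.001], [-0.001, 0.004, -1.0]]
wrist_force: [-1.2, 0.5, 18.2]
finger_gap: 0.0169
gripper_force: 31.0
clock: 7.85
tool_pos: [0.4832, -0.0489, 0.1]
eef_rot: [[0.054, 0.999, -0.001], [0.999, -0.054, 0.0], [0.0, -0.001, -1.0]]
wrist_force: [0.4, 0.1, -0.1]
finger_gap: 0.0342
gripper_force: 0.0
7.85 [ 0.4832 -0.0489  0.1   ]
side cap under,bud [[256.4 196.6]
 [256.2 209.1]] mouth [256.3 195.8]
 yel [([82.0, 185.1], [0, 0, 206, 384, 39334]), ([186.1, 212.0], [172, 201, 29, 24, 380]), ([241.7, 204.4], [239, 200, 7, 10, 54])]
 crop 231 177 7.8
wrist cap under,bud [[254.2 241.2]
 [254.9 203.7]] mouth [252.  241.4]
 yel [([255.8, 128.0], [235, 106, 43, 44, 1374]), ([84.4, 307.1], [72, 300, 30, 19, 285]), ([130.0, 323.6], [128, 320, 6, 8, 27]), ([256.1, 327.2], [244, 322, 25, 11, 191])]
 crop 193 162 3.25
```

View pics/t3.png

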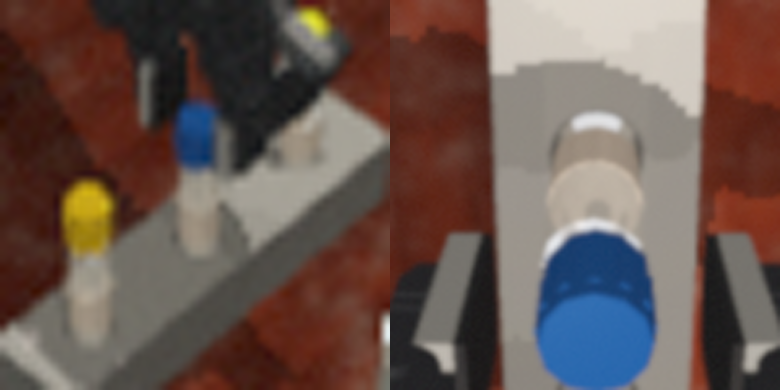

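The blue cap sits on the rim: the cap bottom meets the tube at the rim in both views, and contact came at the predicted height. I'll lower around the tube body, keeping about 5 mm of palm clearance over the cap, and grip it.

```bash
python3 -m inch '[[0,0,-12,0,0,0,38],[0,0,-24,0,0,0,38],[0,0,-36,0,0,0,38],[0,0,-47,0,0,0,38],[0,0,-47,0,0,0,38]]'; python3 -m inch '[[0,0,0,0,0,0,26],[0,0,0,0,0,0,10],[0,0,0,0,0,0,10],[0,0,0,0,0,0,10],[0,0,0,0,0,0,10]]' 40
```

```text
clock: 8.45
tool_pos: [0.4825, -0.0488, 0.0519]
eef_rot: [[0.054, 0.999, -0.002], [0.999, -0.054, 0.001], [0.001, -0.002, -1.0]]
wrist_force: [0.4, -0.6, 1.1]
finger_gap: 0.038
gripper_force: 0.0
clock: 8.95
tool_pos: [0.4836, -0.049, 0.0537]
eef_rot: [[0.054, 0.999, 0.001], [0.999, -0.054, -0.0], [-0.0, 0.001, -1.0]]
wrist_force: [-0.1, 0.3, 2.8]
finger_gap: 0.0164
gripper_force: 39.3
```

```bash
python3 -m inch '[[0,0,5,0,0,0,10],[0,0,15,0,0,0,10],[0,0,28,0,0,0,10],[0,0,43,0,0,0,10],[0,0,60,0,0,0,10]]'; python3 -m inch '[[0,0,25,0,0,0,10],[0,0,50,0,0,0,10],[0,0,80,0,0,0,10],[0,0,105,0,0,0,10],[0,0,125,0,0,0,10]]';python3 -m inch '[[0,0,0,0,0,0,10],[0,0,0,0,0,0,10]]'; python3 m2.py l1
```

```text
clock: 9.45
tool_pos: [0.4832, -0.049, 0.1144]
eef_rot: [[0.054, 0.999, -0.0], [0.999, -0.054, -0.0], [-0.0, -0.0, -1.0]]
wrist_force: [-0.1, -0.1, -0.7]
finger_gap: 0.0166
gripper_force: 39.1
clock: 9.95
tool_pos: [0.4834, -0.0489, 0.2408]
eef_rot: [[0.054, 0.999, 0.002], [0.999, -0.054, -0.001], [-0.0, 0.002, -1.0]]
wrist_force: [1.0, -0.9, -0.3]
finger_gap: 0.0169
gripper_force: 39.1
clock: 10.15
tool_pos: [0.4833, -0.049, 0.2386]
eef_rot: [[0.054, 0.999, 0.001], [0.999, -0.054, -0.0], [-0.0, 0.001, -1.0]]
wrist_force: [0.1, -0.3, -0.2]
finger_gap: 0.0166
gripper_force: 39.1
10.15 [ 0.4833 -0.049   0.2386] 0.01661318437025694 39.14287864230573
side tcp px [256.8 164. ] tube px [256.3 195.8]
([254.5, 150.7], [253, 146, 5, 9, 27])
([265.8, 171.9], [264, 168, 4, 9, 19])
top tcp px [267.1 184.3] tube px [264.  194.8]
([198.7, 233.7], [196, 231, 7, 6, 19])
wrist tcp px [255.  248.1] tube px [254.6 179.2]
([171.2, 34.2], [161, 20, 22, 29, 228])
([257.4, 308.7], [232, 282, 52, 51, 2147])
```

View pics/l1.png

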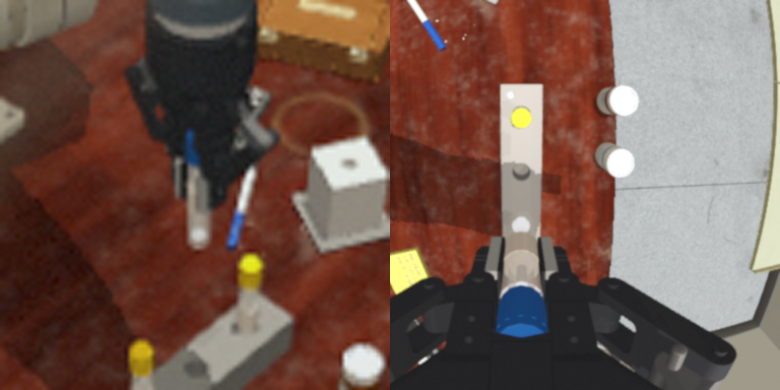

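The tube is out of the block with the blue cap home and the yellow tubes undisturbed. Now I'll lean it outward.

```bash
python3 -m inch '[[0,0,3,0,-0.06,0,10],[0,0,6,0,-0.14,0,10],[0,0,9,0,-0.23,0,10],[0,0,12,0,-0.32,0,10],[0,0,15,0,-0.4,0,10]]'; python3 -m inch '[[0,0,0,0,-0.09,0,10],[0,0,0,0,-0.18,0,10],[0,0,0,0,-0.27,0,10],[0,0,0,0,-0.34,0,10],[0,0,0,0,-0.385,0,10]]';python3 -m inch '[[0,0,0,0,0,0,10],[0,0,0,0,0,0,10],[0,0,0,0,0,0,10],[0,0,0,0,0,0,10],[0,0,0,0,0,0,10]]'; python3 m2.py f1
```

```text
clock: 10.8
tool_pos: [0.4828, -0.0487, 0.2526]
eef_rot: [[0.049, 0.919, 0.391], [0.999, -0.054, 0.0], [0.021, 0.391, -0.92]]
wrist_force: [0.4, -0.0, -0.4]
finger_gap: 0.0165
gripper_force: 39.2
clock: 11.3
tool_pos: [0.4821, -0.0485, 0.2519]
eef_rot: [[0.038, 0.706, 0.707], [0.999, -0.055, 0.0], [0.039, 0.706, -0.707]]
wrist_force: [-0.0, 0.3, -0.9]
finger_gap: 0.0166
gripper_force: 39.2
clock: 11.8
tool_pos: [0.4837, -0.049, 0.2534]
eef_rot: [[0.038, 0.707, 0.707], [0.999, -0.054, 0.0], [0.038, 0.705, -0.708]]
wrist_force: [0.9, 0.6, -0.2]
finger_gap: 0.0163
gripper_force: 39.2
11.8 [ 0.4837 -0.049   0.2534] 0.016313406756883565 39.175763139501214
side tcp px [257.  160.4] tube px [256.3 195.8]
([244.8, 146.7], [242, 144, 6, 7, 22])
top tcp px [267.5 183. ] tube px [264.  194.8]
([202.3, 232.0], [196, 228, 14, 9, 46])
wrist tcp px [255.3 247.9] tube px [136.  194.8]
([13.6, 43.6], [2, 26, 24, 36, 316])
([472.9, 255.2], [444, 233, 52, 53, 975])
([492.8, 270.8], [491, 265, 5, 13, 20])
([256.7, 308.7], [231, 282, 53, 51, 2156])
```

View pics/f1.png

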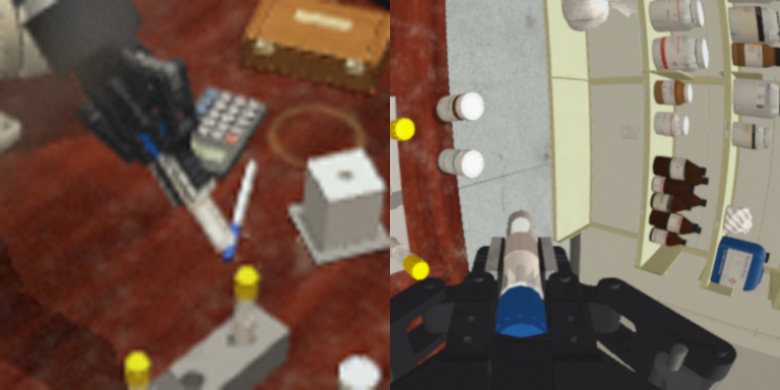

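The tube is held at 45°. The cap is at the upper end and hasn't moved relative to the gripper (wrist pixel (257,309) before and after the lean). The foot is about 21 cm above the table, so I'll hand the job in.

```bash
python3 -c "from cell import *; print(close_job())"
```

```text
the job is handed in; nothing more can be done
None
```

The job is handed in at about 12 s on the clock: the swab is home in the tube, and the tube is out of the block, held steady at 45° with the blue cap uppermost and its foot about 21 cm above the table; the yellow-capped tubes stayed in the block, and nothing came near the vial or ointment jar.

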